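# Close a tap timer: shut its flap, fit the front half on its dowels, hold it pressed

## Task

Close up the tap timer that lies open on the bench: first lower its battery flap fully shut, then pick up the front half of the housing, fit it the right way round on the rear half's two dowels and press it fully home against the valve spring, so that the halves meet all round. Do not let go: finish while still holding it pressed home, ready for the screws to go in. Leave the tin and the small clay pot where they stand.

Things in the scene. Friction and masses are not known exactly. Their poses are not given: they have to be found in the camera images.
- timer_base: Rear half of the timer, open side up, fixed in a plywood cradle (200 x 150 x 12 mm board). Origin: under the board, on the bench, mid-housing; +x along the long side to the thick dowel, z up. Grey shell 120 (x) x 84 (y), flat rim 46 mm above the origin; ears 30 x 34, also 46 high, at x = +72 and -72. Flap on the -x half; valve at x = +14; black pipe stubs on both y sides stay below the rim.
- dowel_thick (a point): Centre of the top end of the thick upright bright metal dowel, in the rear half's ear at its +x end: diameter 12 mm, 16 mm tall above the rim, the last 5 mm tapering to 7 mm. Axes as timer_base.
- dowel_thin (a point): Centre of the top end of the thin upright bright metal dowel, in the rear half's ear at its -x end: diameter 8 mm, 16 mm tall above the rim, the last 5 mm tapering to 3 mm. Axes as timer_base.
- battery_flap (a joint): Angle (rad) of the black battery flap in the rear half: 0 = shut, level over the batteries; grows as it opens, to 1.95; upright at 1.57, beyond that it leans to timer_base's +x. Stiff hinge: it stays where it is left (0.3 N at the free edge moves it). Flap 46 mm from hinge to free edge, 60 mm along the hinge, 3 mm thick.
- flap_hinge (a point): Middle of the flap's hinge line: x = -5.5, y = 0 in timer_base, 42 mm above its origin (4 mm below the rim). The hinge runs along timer_base's y. The point turns with the flap: its own -x points from the hinge to the free edge, its own z is the upper face when shut.
- flap_edge (a point): Middle of the flap's free edge, 46.5 mm from the hinge. When shut it lies at x = -52 mm in timer_base, 42 mm above its origin, just inside the rim.
- valve_plunger (a joint): Travel (m) of the sprung brass plunger (22 mm disc) in the valve: 0 = fully up, its top 6 mm above the rim; 0.006 = level with the rim, as when the halves meet. Its spring pushes up with 4 N at 0 and 10 N at 0.006, more than the front half weighs: the front half rises 5 to 6 mm whenever it is not pressed.
- cover_mid (a point): Centre of the loose front half (0.2 to 0.3 kg, hollow side down on the bench), 26 mm above its lower rim, half-way up; x along its long side to the large hole, z up. Shell 120 (x) x 84 (y) x 22 mm; on it a raised spine 92 (x) x 36 (y), from 22 to 52 mm above the lower rim: grip across its 36 mm. When home this point is 72 mm above timer_base's origin, axes the same.
- hole_thick (a point): Centre of the lower mouth of the large hole (14 mm, chamfered, right through a 10 mm thick ear) for the thick dowel: at the front half's lower rim, 72 mm to +x of its middle. The round black dial (27 mm wide, 6 mm high, on top of the spine) is on this side. Axes as cover_mid.
- hole_thin (a point): Centre of the lower mouth of the small hole (10 mm, chamfered, right through a 10 mm thick ear) for the thin dowel: at the front half's lower rim, 72 mm to -x of its middle. The small window on top of the spine is on this side. Axes as cover_mid.
- pin_tin: Blue round tin with a grey lid, 70 mm across, 36 mm high; origin at the centre of its underside. Not to be moved.
- clay_pot: Small terracotta pot, 53 mm across, 48 mm high; origin at the centre of its underside. Not to be moved.

How it is judged (in metres and radians):
On the way:
1. the battery flap is shut while the front half is still off (value of joint battery_flap below 0.1 rad and horizontal distance between cover_mid and timer_base above 0.1 m), for 0.2 s.
At the end, for the whole second after the job is handed in: Flap shut (under 0.1 rad); front half right way round, each hole within 3 mm of its dowel, its rim at most 2 mm above the rear rim at the middle and both ears, plunger pushed down at least 4.2 mm; the fingers still hold it (over 3 N) and it is at rest (value of joint battery_flap below 0.1 rad and value of joint valve_plunger above 0.0042 m and z of cover_mid in the frame of timer_base below 0.074 m and z of each of hole_thick, hole_thin in the frame of timer_base below 0.0482 m and horizontal distance between hole_thick and dowel_thick below 0.003 m and horizontal distance between hole_thin and dowel_thin below 0.003 m and contact force between the fingers and timer_cover above 3 N and linear speed of timer_cover below 0.02 m/s); the arm keeps its last pose, push and grip.
It fails at once if the tin or the clay pot is pushed away by more than 30 mm (distance of any of pin_tin, clay_pot from where it was at the start of the episode above 0.03 m).
It also fails if it takes over 61 s, if anything falls off the work surface, if the arm or the gripper's body presses on something with over 40 N, if the wrist force passes 120 N, or if a joint passes its speed limit or range.

## Robot

A 7-joint arm with a two-finger parallel gripper is mounted at the origin on a cart in front of the work surface, level with it; the furniture and walls round the work are solid. World frame = base frame: x ahead of the robot, y to its left, z up, the work surface at z = 0. Lengths are in mm, angles in rad, forces in N, time in s.
With the tool pointing down it reaches from about 400 to 900 mm from the base axis. Payload 5.6 kg.
Tool frame: the origin (TCP) lies midway between the tips of the shut fingers; the grasp point (between the pads) lies 19 mm behind it; z points along the fingers, y is the line along which they close (so a half turn about z gives the same grasp; the last joint's range is limited). The gripper opens to 92 mm and grips with 3 to 60 N. Pads are 20 mm wide; open, the fingers measure 128 mm over their backs; the gripper's body (75 mm by 189 mm) begins 69 mm behind the grasp point.
Start: joints at [-1.324, 0.468, -0.012, 1.603, 0.006, 1.071, -0.056], TCP at [185.786, 622.891, 214.592] pointing down, gripper open.
Joint ranges: [-2.53, 2.53], [-0.31, 2.02], [-1.57, 1.55], [0.28, 2.44], [-1.29, 4.43], [0.15, 1.84], [-2.92, 2.92]. Speed limits (rad/s): [2.57, 2.57, 3.14, 3.14, 3.14, 3.14, 3.14].

## Interface

Orientations are given as a rotation vector (axis times angle).
In Python, from cell import robot, grip, kin, viewer gives the robot as it stands. Calls block until the motion is done:
- robot.movep(position, orientation): joint-space move of the TCP to a pose.
- robot.servo_line(position, feed=150, rotation=None): straight line of the TCP; rotation=None keeps the orientation; feed is the mean speed in mm/s.
- robot.goto_joints(angles): joint-space move.
- grip(opening, newtons=None): opening from 0.0 (shut) to 1.0 (fully open); newtons is the grip in N (None keeps the last); returns when the fingers have stopped.
- robot.hold(seconds).
- kin.ik(position, orientation): joint angles nearest the present ones, or None.
- robot.observe(): the state.
- viewer.read_camera(name): name is "side" or "top" or "wrist"; returns the picture (420x560x3 uint8, red, green, blue); there is no depth.
- viewer.camera_info(name): a dict with "camera_matrix" (3x3 intrinsics, pixels), "R" (3x3) and "t" (3): a world point X has camera coordinates R X + t. Camera axes: x right, y down, z forward; pixel columns grow to the right and rows downward; lengths in mm; the calibration is good to about 2 mm. A picture is of the moment at which its call begins: read the wrist's pose just before it. camera_info takes no time and is no camera call; for the wrist camera it gives the pose at the moment of the call.
A pose or a line that the arm cannot do raises robot.IKError and nothing moves.
- robot.job_done(): hands the job in; it is judged then, once.
Trained networks look in the newest picture that a camera, given by its name, has taken for a name from the list of things; names that differ only in an ending like _2 or _b are one class to them, and where a whole thing is asked for, a point or a joint stands for the part that bears it (a point fixed in the world has none). Each returns a list of dicts, best first, with "confidence" (0 to 1); they miss things now and then, are a little off and sometimes report something else, mostly with a low value. They report only what shows in the picture. A call takes as long as a camera call.
- viewer.silhouettes(name, camera): "mask" (420x560 bool, what is visible of it).
- viewer.pinpoint(name, camera): "at" ([x, y, z] in mm, in the coordinates of the camera as it stood for that picture, good to about 4 mm: a listed point, or the origin of a listed thing).
The state is a dict: "t": time; "joints": joint angles; "joint_velocities": joint speeds; "joint_torque": joint torques, N m; "tcp_pos": TCP position; "tcp_rot": TCP orientation; "contact_force": force on the tool from outside, world axes, zero at the start; "wrist_torque": the same for the moment, N m; "grip_width": opening from 0.0 (shut) to 1.0 (fully open); "grip_force": force on a finger pad.
Only numpy, scipy, OpenCV 4.12 (cv2) and the standard library are available. Lean on these libraries where they do the work, as an engineer would, in place of code of your own. Each camera call takes 0.05 s, during which the arm holds its last target. There are 200 camera calls.

## Working session

There is one attempt and no reset: what is moved stays moved. The work goes in short steps, each a Python script; the robot and the scene stay as the last script left them, time stands still between calls to the robot, and variables do not carry over. Pictures are saved under pics/ and viewed, at most 10 in all, crops included, and the job is handed in when it is done.

```bash
ls; mkdir -p pics
cat > h.py <<'E'
import numpy as np, cv2
from scipy.spatial.transform import Rotation as R
from cell import robot, grip, kin, viewer
def world(cam, p, info=None):
    i=info or viewer.camera_info(cam); return np.array(i["R"]).T@(np.array(p)-np.array(i["t"]))
def find(n,cam,info=None):
    return [(np.round(world(cam,d["at"],info),1).tolist(),round(d["confidence"],2)) for d in viewer.pinpoint(n,cam)[:2]]
def save(cam,f):
    im=viewer.read_camera(cam); cv2.imwrite("pics/"+f,np.ascontiguousarray(im[:,:,::-1])); return im
E
python3 - <<'E'
from h import *
P="timer_base dowel_thick dowel_thin flap_hinge flap_edge cover_mid hole_thick hole_thin pin_tin clay_pot".split()
for c in ("top","side"):
    save(c,c+"0.png")
    for n in P: print(c,n,find(n,c))
print(robot.observe())
E
```

```text
pics
top timer_base [([490.0, 189.2, 7.4], 0.89)]
top dowel_thick []
top dowel_thin [([420.0, 168.9, 60.3], 0.75)]
top flap_hinge [([483.4, 185.8, 43.1], 0.49)]
top flap_edge [([489.6, 187.8, 90.6], 0.57)]
top cover_mid [([545.9, -201.7, 26.9], 0.88)]
top hole_thick [([608.0, -241.3, -0.1], 0.75)]
top hole_thin [([487.9, -165.7, -1.5], 0.88), ([607.4, -240.1, 0.2], 0.22)]
top pin_tin [([461.3, 0.2, -1.1], 0.93)]
top clay_pot [([686.7, -26.2, 1.6], 0.58)]
side timer_base [([485.5, 183.8, 1.6], 0.61)]
side dowel_thick [([562.8, 200.0, 61.6], 0.68)]
side dowel_thin [([418.0, 173.3, 66.9], 0.98)]
side flap_hinge [([485.2, 185.9, 43.8], 0.48)]
side flap_edge [([490.5, 191.7, 90.7], 0.61)]
side cover_mid [([550.3, -204.0, 22.5], 0.84)]
side hole_thick []
side hole_thin [([487.2, -165.9, 1.3], 0.83)]
side pin_tin [([457.8, -4.3, -1.1], 0.77), ([489.3, 192.3, 89.8], 0.57)]
side clay_pot [([683.0, -25.9, -0.8], 0.58)]
{'t': 1.1, 'joints': array([-1.32399348,  0.46747677, -0.01159082,  1.60264349,  0.00598446,
        1.07137539, -0.05631533]), 'joint_velocities': array([-1.84574062e-05,  7.27895163e-04, -1.87030227e-03,  9.61624536e-04,
        5.83573734e-04, -3.34235431e-04, -4.55055785e-04]), 'joint_torque': array([ 8.40685079e-04, -5.20426583e+01, -1.22166658e-02, -2.44055253e+01,
       -5.67943649e-02,  1.12949123e-02,  2.35297068e-05]), 'tcp_pos': array([185.80085869, 622.92947779, 214.63087759]), 'tcp_rot': array([4.53783315e-01, 3.10860411e+00, 2.01409872e-04]), 'contact_force': array([ 0.93247631, -0.01192348, -0.05244634]), 'wrist_torque': array([ 0.02386102, -0.00852358,  0.05131095]), 'grip_force': 0.0, 'grip_width': 0.9994267821805235}
```

View pics/top0.png

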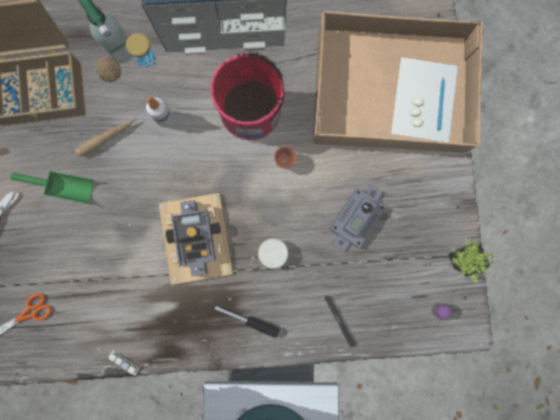

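View pics/side0.png

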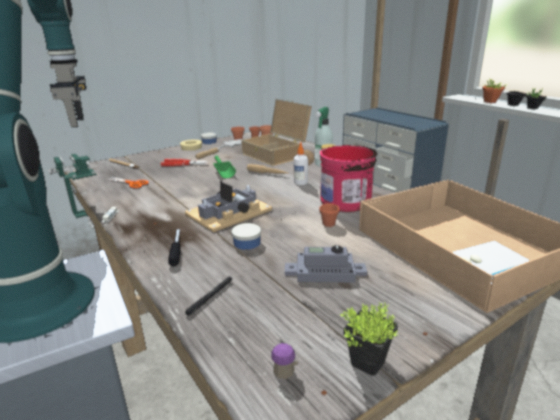

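The top view shows the timer base at (195,240), its flap up, the cover at (358,218) with its dial to the upper right, the tin at (273,253) and the pot at (285,157). The side view agrees. Next I move above the base for a wrist look.

```bash
cat >> h.py <<'E'
def rv(psi): f=(psi+np.pi)/2; return np.pi*np.array([np.cos(f),np.sin(f),0])
def look(names):  # median-free single look with wrist camera
    robot.hold(0.3); info=viewer.camera_info("wrist"); viewer.read_camera("wrist")
    return {n:find(n,"wrist",info) for n in names}
E
python3 - <<'E'
from h import *
s=robot.observe(); i=viewer.camera_info("wrist")
c=-np.array(i["R"]).T@np.array(i["t"]); T=R.from_rotvec(s["tcp_rot"]).as_matrix()
off=T.T@(c-s["tcp_pos"]); print("cam in tool",off, "view dir in tool",T.T@np.array(i["R"])[2])
for p,psi in (((490,189,330),.21),((490,189,110),.21),((547,-203,60),-.559)): print(kin.ik(p,rv(psi)))
o=R.from_rotvec(rv(.21)).as_matrix()@off
robot.movep([490-o[0],189-o[1],300],rv(.21))
for k,v in look("timer_base dowel_thick dowel_thin flap_hinge flap_edge".split()).items(): print(k,v)
save("wrist","w1.png"); print(robot.observe()["t"])
E
```

```text
cam in tool [  73.66952763    0.88070095 -169.24125939] view dir in tool [-2.58825095e-01 -5.70919100e-05  9.65924203e-01]
[-0.63107291  0.146904    0.22494869  1.776045   -0.03474298  1.22248746
  1.38419114]
[-0.53868048  0.39766437  0.1300981   2.00023353 -0.07392528  0.74807946
  1.41639611]
[-0.11245191  0.60660881  0.54217708  1.90431499 -0.44523508  0.75191665
  1.69428404]
timer_base [([491.5, 185.5, 0.2], 0.71)]
dowel_thick [([561.7, 202.6, 59.7], 0.93)]
dowel_thin [([491.1, 187.7, 2.6], 0.19)]
flap_hinge [([488.8, 184.6, 40.9], 0.61)]
flap_edge [([492.3, 188.1, 84.9], 0.77), ([492.1, 186.0, 1.3], 0.52)]
3.8
```

View pics/w1.png

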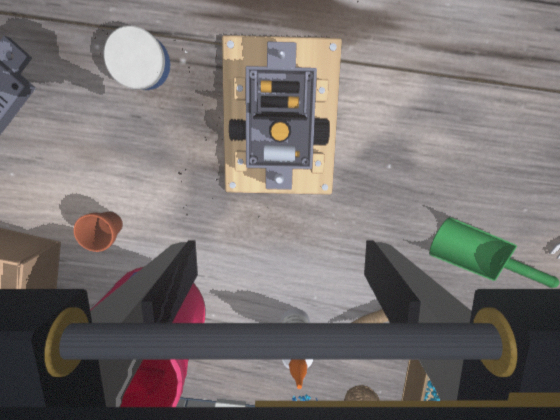

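The wrist view shows the open base at (280,120), with the thin dowel at (282,55), the thick one at (279,180) and the flap upright at about (280,115). Now I close the flap with shut fingers, following its arc.

```bash
cat >> h.py <<'E'
psi=0.2086; B=np.array([490.6,186.2,0]); Rb=R.from_euler('z',psi).as_matrix()
def b2w(x,y,z): return B+Rb@np.array([x,y,z],float)
E
python3 - <<'E'
from h import *
grip(0.0,20)
robot.movep(b2w(30,0,150),rv(psi)); 
robot.servo_line(b2w(30,0,74),feed=120)
for th in np.linspace(1.75,0.1,12):
    r=36; x=-5.5-r*np.cos(th)+10+2.0*np.sin(th); z=42+r*np.sin(th)+2.0*np.cos(th)
    robot.servo_line(b2w(x,0,z),feed=90)
    f=robot.observe()["contact_force"]; print(round(th,2),np.round(f,1))
for z in np.arange(44.5,38,-0.5):
    robot.servo_line(b2w(-31.5,0,z),feed=30); f=robot.observe()["contact_force"]; print(z,np.round(f,1))
    if f[2]>8: break
robot.servo_line(b2w(-31.5,0,130),feed=200); s=robot.observe(); print(s["t"],s["contact_force"])
o=R.from_rotvec(rv(psi)).as_matrix()@np.array([73.67,.9,-169.24])
robot.movep([490-o[0]+45*0,186-o[1],230],rv(psi))
for k,v in look("timer_base dowel_thick dowel_thin flap_hinge flap_edge".split()).items(): print(k,v)
save("wrist","w2.png"); i=viewer.camera_info("wrist"); np.savez("w2.npz",**{k:np.array(i[k]) for k in ("camera_matrix","R","t")})
E
```

```text
1.75 [-0.4 -0.7  0.2]
1.6 [ 0.3 -0.7 -1. ]
1.45 [-0.2  0.3 -0.5]
1.3 [ 0.6  0.6 -0.1]
1.15 [ 0.3  0.5 -0.1]
1.0 [ 0.8 -0.3 -0.2]
0.85 [-0.5  0.5  0.4]
0.7 [ 0.4 -0.4 -0.1]
0.55 [ 0.5 -0.  -0.2]
0.4 [0.6 0.6 0.8]
0.25 [-0.2 -0.5 -0.1]
0.1 [ 0.7 -0.1  0.6]
44.5 [ 0.3  0.2 -0.3]
44.0 [-0.3 -0.1 -0.1]
43.5 [-1.1 -1.2  5.1]
43.0 [-2.6 -1.1 10.7]
11.275 [ 0.75396942 -0.76298343  0.23197627]
timer_base [([442.0, 177.8, 35.1], 0.6)]
dowel_thick [([560.5, 205.0, 60.2], 0.88)]
dowel_thin [([417.4, 179.3, 58.4], 0.59)]
flap_hinge [([484.9, 184.9, 42.0], 0.81)]
flap_edge []
```

View pics/w2.png

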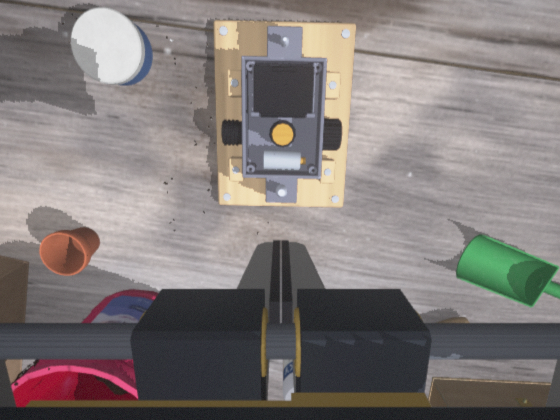

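The flap lies flat and shut at (283,90). The thin dowel's top is at about (285,41), the thick one's at (281,192). Next I back-project those and look at the cover.

```bash
cat >> h.py <<'E'
def ray(info,u,v,z):
    K=np.array(info["camera_matrix"]);Rm=np.array(info["R"]);t=np.array(info["t"])
    c=-Rm.T@t; d=Rm.T@np.linalg.inv(K)@[u,v,1]; return c+d*(z-c[2])/d[2]
E
python3 - <<'E'
from h import *
g=cv2.imread("pics/w2.png",0).astype(float); i=np.load("w2.npz")
for (u,v) in ((285,41),(281,192)):
    w=g[v-9:v+10,u-9:u+10]; m=w>170; ys,xs=np.nonzero(m); print(m.sum(),xs.mean()+u-9,ys.mean()+v-9, ray(i,xs.mean()+u-9,ys.mean()+v-9,62).round(1))
im=cv2.imread("pics/w2.png"); a=cv2.resize(im[22:62,260:310],None,fx=8,fy=8,interpolation=cv2.INTER_NEAREST); b=cv2.resize(im[172:212,256:306],None,fx=8,fy=8,interpolation=cv2.INTER_NEAREST)
cv2.imwrite("pics/dow.png",np.hstack([a,b]))
# cover look
pc=-.559; o=R.from_rotvec(rv(pc)).as_matrix()@np.array([73.67,.9,-169.24])
robot.servo_line([430,60,260]); robot.movep([548-o[0],-203-o[1],230],rv(pc)); grip(1.0)
for k,v in look("cover_mid hole_thick hole_thin".split()).items(): print(k,v)
save("wrist","w3.png"); i=viewer.camera_info("wrist"); np.savez("w3.npz",**{k:np.array(i[k]) for k in ("camera_matrix","R","t")}); print(robot.observe()["t"])
E
```

```text
36 285.77777777777777 40.361111111111114 [421.2 176.9  62. ]
63 281.968253968254 192.25396825396825 [561. 203.  62.]
cover_mid [([545.7, -198.4, 26.1], 0.7)]
hole_thick []
hole_thin [([484.8, -164.2, -1.1], 0.55)]
17.2583
```

View pics/dow.png

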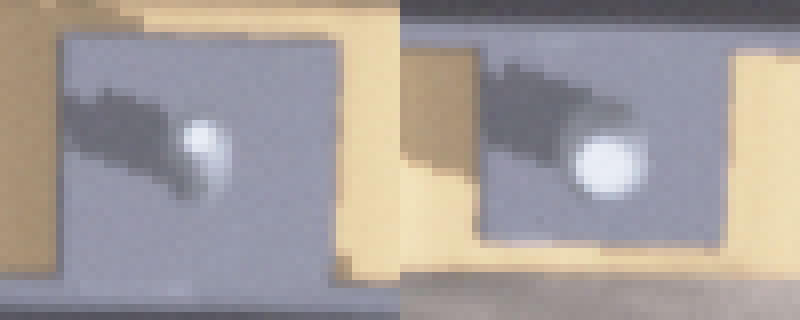

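View pics/w3.png

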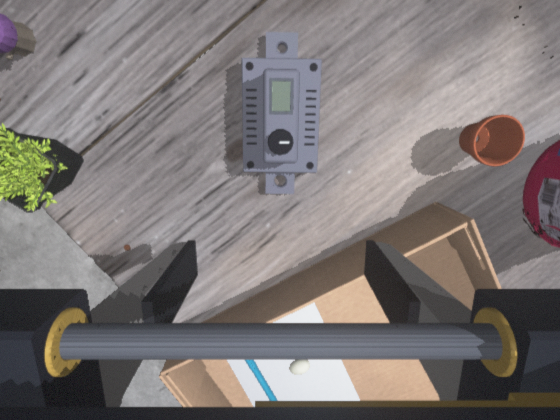

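The dowel tops are at (285.0,38.9) and (281.8,192.8). The cover's holes are at about (282,47) for thin (window side) and (281,181) for thick (dial side). Now I refine the hole positions.

Run:
```python
from h import *
i=np.load("w2.npz"); a=ray(i,285.0,38.9,62);b=ray(i,281.8,192.8,62); d=b-a
print("dowels",a.round(1),b.round(1),np.hypot(*d[:2]),np.arctan2(d[1],d[0]),((a+b)/2).round(1))
i=np.load("w3.npz"); g=cv2.imread("pics/w3.png",0).astype(float); P=[]
for (u,v) in ((282,47),(281,181)):
    w=g[v-8:v+9,u-8:u+9]; m=w<np.median(w)-25; ys,xs=np.nonzero(m); p=(xs.mean()+u-8,ys.mean()+v-8); print(m.sum(),p); P.append(ray(i,*p,10))
d=P[1]-P[0]; print("holes",np.round(P,1),np.hypot(*d[:2]),np.arctan2(d[1],d[0]),((P[0]+P[1])/2).round(1))
im=cv2.imread("pics/w3.png"); a=cv2.resize(im[27:67,257:307],None,fx=8,fy=8,interpolation=0); b=cv2.resize(im[161:201,256:306],None,fx=8,fy=8,interpolation=0)
cv2.imwrite("pics/hol.png",np.hstack([a,b]))
```

```text
dowels [420.1 175.9  62. ] [561.6 203.   62. ] 144.022236540733 0.18895102222138468 [490.8 189.5  62. ]
87 (np.float64(282.2758620689655), np.float64(46.86206896551724))
36 (np.float64(280.30555555555554), np.float64(179.80555555555554))
holes [[ 485.8 -162.    10. ]
 [ 605.8 -239.6   10. ]] 142.90484838352032 -0.574123128728273 [ 545.8 -200.8   10. ]
```

View pics/hol.png

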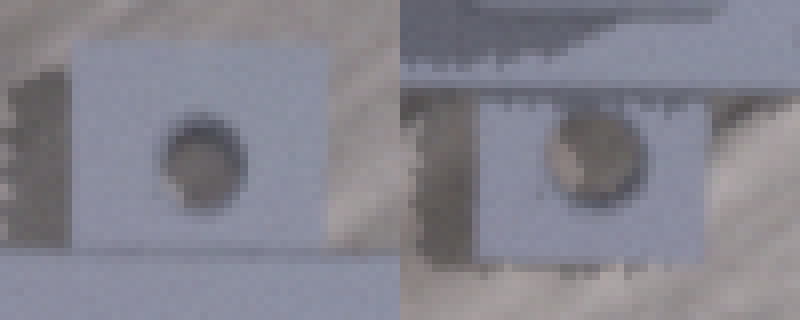

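The holes refine to (282.4,47.2) and (280.6,180.9). Now I grasp and lift.

Run:
```python
from h import *
i=np.load("w3.npz"); a=ray(i,282.4,47.2,10);b=ray(i,280.6,180.9,10); d=b-a; m=(a+b)/2; pc=np.arctan2(d[1],d[0])
print(np.hypot(*d[:2]),pc,m)
robot.movep([m[0],m[1],110],rv(pc)); robot.servo_line([m[0],m[1],24.5],feed=120)
grip(0.0,45); s=robot.observe(); print(s["grip_width"]*92,s["grip_force"],s["contact_force"])
robot.servo_line([m[0],m[1],160],feed=150); s=robot.observe(); print(s["grip_width"]*92,s["grip_force"],s["contact_force"])
robot.movep([490.8,189.5,120],rv(0.189)); robot.hold(.3); s=robot.observe(); print(s["t"],s["tcp_pos"],s["contact_force"])
save("wrist","w4.png"); i=viewer.camera_info("wrist"); np.savez("w4.npz",**{k:np.array(i[k]) for k in ("camera_matrix","R","t")})
```

```text
143.87195035868476 -0.5725429862953714 [ 546.59730021 -201.02929742   10.        ]
35.674442987094 45.00014841556549 [-0.88228924 -1.01341838  1.11677051]
35.895889027047424 44.999268651008606 [ 0.61792201 -0.43472612 -2.38638725]
22.45 [491.12794562 188.81423392 120.06032822] [ 0.30684567 -0.34980253 -2.73113983]
```

View pics/w4.png

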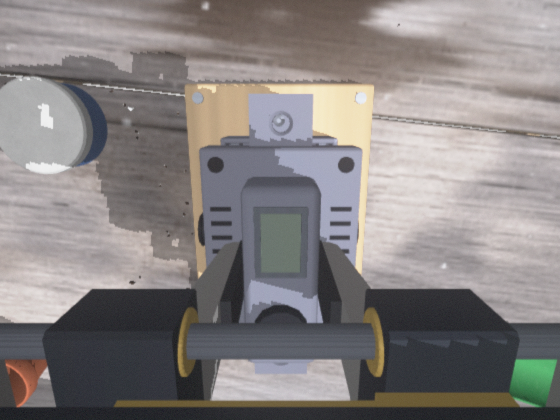

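The cover is held the right way round. The thin hole is at (282,122) with the dowel tip showing inside it. I descend with force checks.

Run:
```python
from h import *
T=np.array([490.8,189.5]); Z=R.from_euler('z',-.189)
robot.servo_line([*T,92],feed=60,rotation=rv(.189)); robot.hold(.2)
f0=robot.observe()["contact_force"].copy(); print("f0",f0)
for z in np.arange(88,68,-2.):
    robot.servo_line([*T,z],feed=40); robot.hold(.1); s=robot.observe(); f=s["contact_force"]-f0
    print(z,"z",round(s["tcp_pos"][2],1),"f base",Z.apply(f).round(1),"m",Z.apply(s["wrist_torque"]).round(2),s["tcp_pos"][:2].round(1))
    if f[2]>8 and z>77 or f[2]>22 or np.hypot(*f[:2])>12: break
print(s["t"],s["grip_width"]*92)
```

```text
f0 [ 0.29203478 -0.58011991 -2.37966087]
88.0 z 88.0 f base [0.2 1.2 1.3] m [ 0.07 -0.05 -0.01] [490.8 189.5]
86.0 z 86.0 f base [0.1 0.8 0. ] m [ 0.06 -0.06 -0.02] [490.8 189.5]
84.0 z 83.9 f base [-0.9  1.  -0.4] m [-0.06 -0.05  0.02] [490.8 189.5]
82.0 z 81.9 f base [-1.3 -2.8  2.1] m [-0.63  0.18 -0.07] [490.8 189. ]
80.0 z 79.5 f base [-0.9 -4.5 -1.3] m [-1.22  0.26 -0.11] [490.4 188.6]
78.0 z 77.7 f base [-1.9 -4.8  0.5] m [-1.33  0.39 -0.1 ] [490.4 188.5]
76.0 z 76.0 f base [-2.2 -5.4  2.2] m [-1.43  0.57 -0.03] [490.5 188.5]
74.0 z 74.3 f base [-4.5 -5.7  6.7] m [-1.49  0.82 -0.03] [490.5 188.5]
72.0 z 72.7 f base [-4.6 -5.7  7.9] m [-1.51  0.97 -0.  ] [490.5 188.5]
70.0 z 70.9 f base [-5.4 -5.4 11.5] m [-1.59  1.21 -0.02] [490.5 188.5]
26.8167 35.939458211629635
```

Run:
```python
from h import *
T=np.array([490.1,187.7]); Z=R.from_euler('z',-.189)
for z in (70,69,68,67,66,65):
    robot.servo_line([*T,z],feed=40); robot.hold(.15); s=robot.observe(); f=s["contact_force"]
    print(z,"z",round(s["tcp_pos"][2],2),"f base",Z.apply(f).round(1),"m",Z.apply(s["wrist_torque"]).round(2),s["tcp_pos"][:2].round(1),round(s["grip_force"],1))
    if f[2]>28: break
save("side","s5.png")
robot.hold(.2)
for c in ("side","wrist"):
    i=viewer.camera_info(c)
    if c=="wrist": viewer.read_camera(c)
    print(c,find("cover_mid",c,i),find("timer_base",c,i))
print(robot.observe()["t"])
im=cv2.imread("pics/s5.png")[150:260,150:310]; cv2.imwrite("pics/s5c.png",cv2.resize(im,None,fx=4.5,fy=4.5,interpolation=cv2.INTER_CUBIC))
```

```text
70 z 71.04 f base [-2.9 -2.9  7.1] m [-0.76  0.69 -0.12] [490.5 188.4] 45.0
69 z 70.45 f base [-4.4 -3.1 10.9] m [-0.95  1.03 -0.13] [490.5 188.4] 45.0
68 z 70.44 f base [-7.  -3.5 20.1] m [-1.21  1.76 -0.1 ] [490.6 188.4] 45.0
67 z 70.38 f base [-10.5  -3.7  30.4] m [-1.46  2.39 -0.12] [490.5 188.4] 45.0
side [([494.2, 187.7, 67.8], 0.66)] [([488.1, 185.7, -0.5], 0.92)]
wrist [([487.7, 190.7, 71.7], 0.73)] []
28.9167
```

View pics/s5c.png

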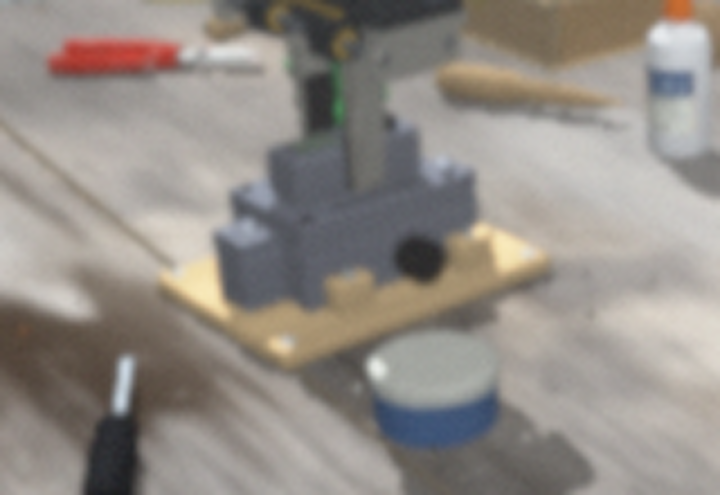

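The close-up shows the halves meeting all round, with both ears flush at (250,265) and (450,170). The stop is hard at z = 70.4 mm, where 70.5 was expected, so the cover is seated.

Run:
```python
from h import *
robot.hold(.3); s=robot.observe(); print(s["tcp_pos"],s["contact_force"],s["grip_force"],s["t"]); print(robot.job_done())
```

```text
[490.53924102 188.47389095  70.4060489 ] [-9.80522586 -5.42412236 28.19019119] 45.03059685230255 29.2167
the job is handed in; nothing more can be done
None
```

I shut the battery flap, fitted the front half the right way round on both dowels, and handed the job in at about 29 s of 61 s, still holding it pressed home with about 28 N down and a 45 N grip; the tin and clay pot were not touched, and no verdict was returned.

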